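# Load a power brick into a test cradle, close the jaw by feel and fold the bar down

### The arm

A 6-joint arm with a two-finger parallel gripper is mounted at the origin on a cart in front of the work surface, level with it; the furniture and walls round the work are solid. World frame = base frame: x ahead of the robot, y to its left, z up, the work surface at z = 0. Lengths are in m, angles in rad, forces in N, time in s.
With the tool pointing down it reaches from about 0.3 to 0.775 m from the base axis. Payload 14.6 kg.
Tool frame: the origin (TCP) lies at the very end of the fingers, on their centre line; the grasp point (between the pads) lies 19 mm behind it; y points along the fingers, x is the direction in which the jaws open and shut, and the axes are right-handed (so a half turn about y gives the same grasp; the last joint's range is limited). The gripper opens to 94 mm and grips with 3 to 60 N. Pads are 16 mm wide; open, the fingers measure 119 mm over their backs; the gripper's body (75 mm by 177 mm) begins 78 mm behind the grasp point.
Start: joints at [-0.067, 0.3, 1.521, -0, 1.321, -0.067], TCP at [0.55, -0, 0.205] pointing down, gripper open.
Joint ranges: [-3.03, 3.03], [-0.79, 2.21], [0.23, 2.52], [-1.04, 4.18], [0, 3.07], [-2.55, 2.55]. Speed limits (rad/s): [2.22, 2.22, 2.57, 3.14, 3.14, 3.14].

### API

Orientations are given as [roll, pitch, yaw] about the fixed x, y, z axes, in that order (R = Rz(yaw) Ry(pitch) Rx(roll)).
In Python, from station import * gives the robot as it stands.
- The arm moves only by the tool send_rows, never from a script. Its argument "series" is text: rows parted by semicolons, each of 7 numbers parted by spaces: the turn, a rotation vector about the tool's x, y, z in units of 5 degrees (1.0 is 5 degrees), then the shift along the tool's x, y, z in cm, then the opening, from -1 (shut) to 1 (fully open). A call has exactly 10 rows; each row is the pose to reach, as a shift and turn from the pose commanded when the call began, along the tool's axes at that moment; what a row does not reach only later rows make up. A row lasts 1/12 s, in which the tool goes at most 41.7 mm and 7.16 degrees, less where a joint would pass 70% of its speed; a pose out of reach is approached as far as the arm can. A call with a gripper value outside its range is refused whole. The fingers move at their own pace and stop on an object; "newtons" is the grip in N (left out, the last holds). Time passes only in rows, so rows that repeat a pose let the fingers close, or fill a call up. It gives the time, the measured TCP pose, the force and the opening at its end, in the units of the state.
- get_obs(): the state, without advancing time (a new reading comes with each control period).
- camera(name): name is "scene" or "side" or "wrist"; returns the picture (400x640x3 uint8, red, green, blue); there is no depth.
- camera_info(name): a dict with "K" (3x3 intrinsics, pixels), "k1" (the pictures are not rectified: a ray, as slopes to the right and down, at radius r is drawn at 1 + k1 r^2 times it, then the intrinsics apply), "R" (3x3) and "t" (3): a world point X has camera coordinates R X + t; the wrist camera has in their place "mount" (4x4, takes a point from camera to tool coordinates, whose origin is the TCP and whose axes are the tool frame's). Camera axes: x right, y down, z forward; pixel columns grow to the right and rows downward; lengths in m; the calibration is good to about 2 mm. A picture is of the moment at which its call begins: read the wrist's pose just before it. camera_info takes no time and is no camera call.
- hand_in(): hands the job in, once; it reports no verdict.
The state is a dict: "time_s": time; "qpos": joint angles; "joint_vel": joint speeds; "tau": joint torques, N m; "ee_pos": TCP position; "eef_rot": TCP orientation; "force": force on the tool from outside, world axes, zero at the start; "moment": the same for the moment, N m; "grip_width": finger opening in m.
Only numpy, scipy, OpenCV 4.12 (cv2) and the standard library are available. Lean on these libraries where they do the work, as an engineer would, in place of code of your own. Each camera call takes 0.05 s, during which the arm holds its last target. There are 200 camera calls.

### The job

Lay the power brick flat between the rails of the test cradle and let go of it, then slide the stiff jaw up behind it until you feel the brick come up against the spring hidden inside the contact head, and leave it there with the brick lightly held between jaw and spring: the depth of the spring differs every time, and ramming the brick hard would damage it. Then fold the hold-down bar all the way down over the brick. Leave the loupe, the screw cup and the other things on the bench alone.

Things in the scene. Friction and masses are not known exactly. Their poses are not given: they have to be found in the camera images.
- cradle: test cradle: grey base plate 100 x 300 x 12 mm fixed to the bench, black hood at one end, aluminium jaw at the other. Frame: z up from the bench; y along its length, from the jaw end (-158 mm) to the hood end (+142 mm); x across. The brick's bed is the plate's top, z = 12 mm. Two round guide rails along y, 12 mm thick, at x = +-37 mm leave 62 mm between them; tops z = 24 mm
- contact_head: black hood on the cradle, same frame: y = 75 to 142 mm, x = +-45 mm, top z = 62 mm. Its mouth at y = 75 mm (x = +-35 mm, under z = 56 mm) faces the jaw. Hidden inside is a sprung plunger; the brick meets it somewhere between y = 79 and 103 mm, other each time. It pushes back with 2.4 N at first touch, 5.9 N when it bottoms 5 mm further in; then it is rigid
- power_brick: the white power brick, 50 x 150 x 36 mm, 0.25 kg, lying on a grey mat 5 mm thick; origin at the centre of its underside, its length along its y, z up. Either end may go first. It may be gripped across the 50 mm
- jaw: the sliding jaw of the cradle, an aluminium block 54 x 30 x 30 mm with an upright black grip plate; origin at the centre of the block's underside, axes as the cradle's. It slides along the cradle's y by at most 85 mm from fully back (face at cradle y = -108 mm), drags with about 8 N and stays where it is left
- jaw_face (a point): centre of the jaw's pushing face, which looks to the cradle's +y, 18 mm over the bed
- jaw_grip (a point): the point to take or push the jaw: 78 mm over the bench, 15 mm behind the face, inside the upright black plate (12 mm along the cradle's y, 26 mm along x, from z = 43.5 to 89.5 mm)
- bar (a joint): angle of the hold-down bar in rad: 0 folded down flat across the bed (its underside 37 mm over the bed, just over the brick), 1.57 upright, 1.85 leaning back to its stop. A stiff hinge: it stays where it is left
- bar_hinge (a point): axis of the bar's hinge, at cradle (42, 45, 52) mm, along the cradle's y. The bar is 80 x 22 x 8 mm aluminium; its hinge cheeks (top z = 60 mm) stand at cradle x = 35 to 49, y = 24 to 66 mm
- bar_tip (a point): middle of the bar's free end, 76 mm from the hinge; when folded down it points to the cradle's -x
- loupe: black stand loupe, 36 mm wide, 38 mm tall, a bystander; origin at the centre of its foot
- screw_cup: black plastic cup, 60 mm wide, 40 mm tall, a bystander; origin at the centre of its foot
- marker: white marker pen, 135 mm long and 17 mm thick, lying, a bystander
- logbook: black notebook, 148 x 110 x 16 mm, a bystander
- qc_stamp: brown turned hand stamp, 24 mm wide, 50 mm tall, a bystander

How it is judged:
On the way, in this order (a step that is already met when the one before it is completed fails the run):
1. the brick lies flat on the bed between the rails, jaw and head, let go (x of power_brick in the frame of cradle between -0.009 and 0.009 m and z of power_brick in the frame of cradle between 0.008 and 0.018 m and angle between power_brick's own z axis and vertical below 0.08 rad and angle between the y axis of power_brick and the y axis of cradle, either way round below 0.12 rad and y of power_brick in the frame of cradle between -0.06 and 0.05 m and contact force between the fingers and power_brick below 0.2 N), for 0.2 s.
2. the brick is held between the jaw and the head's spring (x of power_brick in the frame of cradle between -0.009 and 0.009 m and z of power_brick in the frame of cradle between 0.008 and 0.018 m and angle between power_brick's own z axis and vertical below 0.08 rad and angle between the y axis of power_brick and the y axis of cradle, either way round below 0.12 rad and contact force between power_brick and contact_head above 1.5 N and contact force between jaw and power_brick above 1.5 N), for 0.3 s.
3. the bar is folded down over the brick (value of joint bar below 0.08 rad), for 0.2 s.
At the end, for the whole second after the job is handed in: the brick lies flat and at rest on the cradle's bed (within 9 mm of the middle line, 0.12 rad of its direction), still held between jaw and head (each pressing on it with more than 1.5 N), and the bar is folded down to within 0.08 rad (all of step 2 and value of joint bar below 0.08 rad and linear speed of power_brick below 0.01 m/s); the robot touches nothing.
It fails at once if the jaw presses on the brick with more than 22 N (contact force between jaw and power_brick above 22 N).
It fails at once if one of the bystanders (loupe, screw cup, marker, notebook, stamp) is moved by more than 30 mm (distance of any of loupe, screw_cup, marker, logbook, qc_stamp from where it was at the start of the episode above 0.03 m).
It also fails if it takes over 72 s, if anything falls off the work surface, if the arm or the gripper's body presses on something with over 40 N, if the wrist force passes 120 N, or if a joint passes its speed limit or range.

## Working session

There is one attempt and no reset: what is moved stays moved. The work goes in short steps, Python scripts to look and compute and a tool call to move; the robot and the scene stay as the last step left them, time stands still between calls to the robot, and variables do not carry over. Pictures are saved under pics/ and viewed, on a budget of 10 in all, crops included, one or two more only if the job needs it, and the job is handed in when it is done.

Besides the shell and the picture viewer there is one more tool, called after "Request:" by a JSON object that holds its "api" and its "payload", one argument or row to a line. send_rows: Moves the arm, as the interface text tells. Its arguments: {"type":"object","properties":{"series":{"type":"string"},"newtons":{"type":"number"}},"required":["series"]}

```bash
ls; mkdir -p pics
cat > look.py <<'E'
from station import *
import cv2,json
for n in ("scene","side"):
    im=camera(n); cv2.imwrite(f"pics/{n}0.png",im[:,:,::-1])
    i=camera_info(n); print(n,i)
print(camera_info("wrist")); print(get_obs())
E
python3 look.py
```

```text
pics
scene {'K': array([[448.41450567,   0.        , 322.96288627],
       [  0.        , 448.41450567, 204.81331936],
       [  0.        ,   0.        ,   1.        ]]), 'k1': -0.06075470297314594, 'R': array([[-0.76573973, -0.64291702, -0.01733092],
       [-0.41648072,  0.51621875, -0.74837291],
       [ 0.49008823, -0.56584088, -0.66305176]]), 't': array([0.50260306, 0.35705996, 0.75476764])}
side {'K': array([[455.32842217,   0.        , 317.71507823],
       [  0.        , 455.32842217, 199.72372436],
       [  0.        ,   0.        ,   1.        ]]), 'k1': -0.0782911387246496, 'R': array([[-0.49963987,  0.86601108,  0.01961644],
       [ 0.5420394 ,  0.33023028, -0.77274915],
       [-0.67568727, -0.3754634 , -0.63440834]]), 't': array([ 0.33986462, -0.30126313,  1.61974128])}
{'K': array([[321.34007463,   0.        , 318.05135714],
       [  0.        , 321.34007463, 199.11720144],
       [  0.        ,   0.        ,   1.        ]]), 'k1': -0.04929545336034028, 'mount': array([[ 9.99998879e-01, -1.29891849e-03,  7.44485765e-04,
         2.51362270e-04],
       [-1.06128473
[... 223 characters left out ...]
000000e+00]])}
{'time_s': 0.1, 'qpos': array([-6.65880375e-02,  3.00426270e-01,  1.52149779e+00,  1.10873502e-05,
        1.32066020e+00, -6.65751768e-02]), 'joint_vel': array([-7.26825488e-04,  7.30533907e-05, -9.51809308e-04,  1.38474611e-03,
       -8.28720744e-04, -1.69474825e-03]), 'tau': array([ 1.84928511e-03, -5.32644153e+01, -3.53284299e+01,  7.10431044e-02,
        2.34944851e-02, -7.30603051e-05]), 'ee_pos': array([5.49783524e-01, 2.09957387e-05, 2.04946144e-01]), 'eef_rot': array([-1.57071964e+00,  9.88697113e-04, -1.55726266e-05]), 'force': array([-0.00219612, -0.64189064,  0.66095551]), 'moment': array([ 0.04290485, -0.03845824,  0.05534833]), 'grip_width': 0.09397200559154753}
```

View pics/scene0.png

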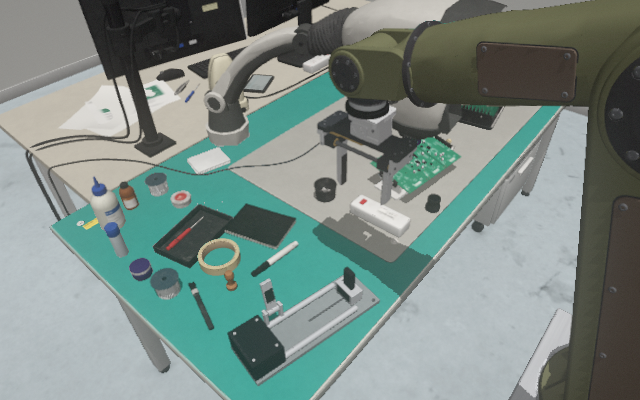

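View pics/side0.png

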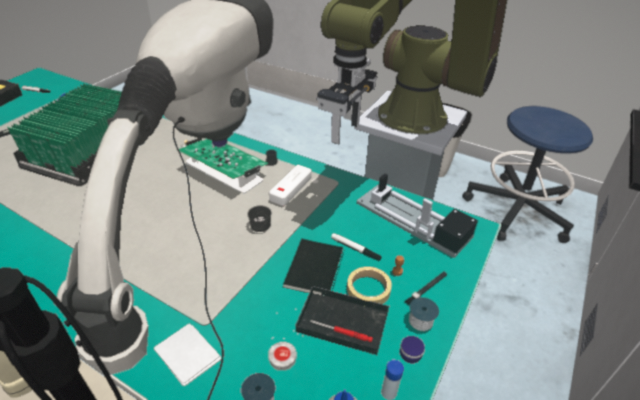

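The scene view shows the brick at about (380,214), the cradle with its hood at (257,345) and jaw at (349,285), and the bar upright at (268,298). The side view agrees: brick (291,184), hood (455,230), jaw (381,188). Next I'll cast rough rays.

```bash
cat > h.py <<'E'
from station import *
import cv2,numpy as np
from scipy.spatial.transform import Rotation as Ro
def cam(n,ob=None):
    i=camera_info(n)
    if n=="wrist":
        T=np.eye(4); T[:3,:3]=Ro.from_euler("xyz",ob["eef_rot"]).as_matrix(); T[:3,3]=ob["ee_pos"]
        M=np.linalg.inv(T@i["mount"]); i["R"],i["t"]=M[:3,:3],M[:3,3]
    return i
def ray(i,px):
    p=cv2.undistortPoints(np.array(px,float).reshape(-1,1,2),i["K"],np.array([i["k1"],0,0,0.])).reshape(-1,2)
    d=np.c_[p,np.ones(len(p))]@i["R"]; return -i["R"].T@i["t"],d
def onz(i,px,z):
    c,d=ray(i,px); z=np.broadcast_to(z,len(d)); return c+d*((z-c[2])/d[:,2])[:,None]
def proj(i,X):
    X=np.asarray(X,float).reshape(-1,3); return cv2.projectPoints(X,cv2.Rodrigues(i["R"])[0],i["t"],i["K"],np.array([i["k1"],0,0,0.]))[0].reshape(-1,2)
def snap(n,f):
    ob=get_obs(); im=camera(n)[:,:,::-1].copy(); cv2.imwrite(f"pics/{f}.png",im); np.save(f"pics/{f}.npy",np.r_[ob["ee_pos"],ob["eef_rot"]]); return im,cam(n,ob)
E
python3 - <<'E'
from h import *
np.set_printoptions(precision=4,suppress=True)
s=cam("scene");d=cam("side")
print("brick top scene",onz(s,[(352,202),(362,195),(410,215),(404,227)],.041))
print("brick side",onz(d,[(291,180)],.041), "grip", onz(s,[(349,270)],.0895),onz(d,[(381,177)],.0895))
print("hood top",onz(s,[(229,333),(259,316),(283,346),(254,374)],.062))
print("plate jaw end",onz(s,[(379,299),(345,276)],.012), "hood side",onz(d,[(452,211),(476,217),(463,249),(434,243)],.062))
E
python3 - <<'E'
import cv2
a=cv2.imread('pics/scene0.png')[180:390,215:420]
cv2.imwrite('pics/c1.png',cv2.resize(a,None,fx=2.8,fy=2.8,interpolation=cv2.INTER_CUBIC))
E
```

```text
brick top scene [[ 0.6578 -0.1151  0.041 ]
 [ 0.6544 -0.1524  0.041 ]
 [ 0.5205 -0.1649  0.041 ]
 [ 0.5095 -0.1207  0.041 ]]
brick side [[ 0.5963 -0.1334  0.041 ]] grip [[0.5057 0.0967 0.0895]] [[0.5177 0.0936 0.0895]]
hood top [[0.5979 0.3362 0.062 ]
 [0.582  0.2749 0.062 ]
 [0.5029 0.292  0.062 ]
 [0.5038 0.3626 0.062 ]]
plate jaw end [[0.4481 0.0665 0.012 ]
 [0.5407 0.0627 0.012 ]] hood side [[0.5191 0.29   0.062 ]
 [0.5101 0.3483 0.062 ]
 [0.6353 0.3516 0.062 ]
 [0.6509 0.288  0.062 ]]
```

View pics/c1.png

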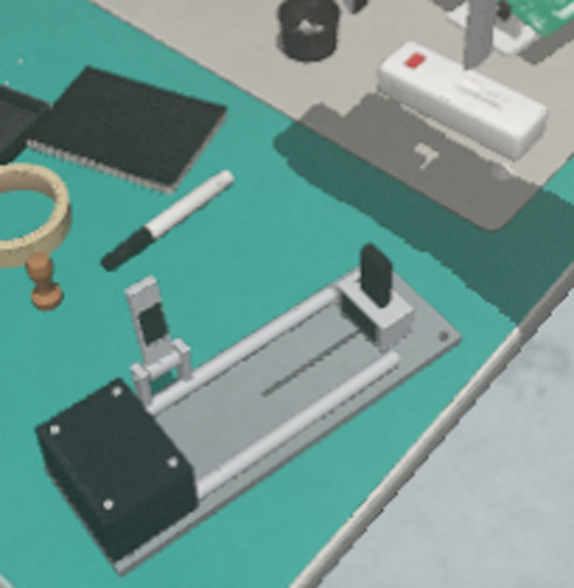

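The crop confirms it: the cradle's hood points to world +y, the bar hinge is on the +x side and leans back, and the brick lies along world x near y −0.135. I'll go up for a single wrist view of everything.

Request:
{"api": "send_rows", "payload": {
  "series": "0 0 0 0 -2 2 1;0 0 0 0 -4 4 1;0 0 0 0 -6 7 1;0 0 0 0 -8 10 1;0 0 0 0 -11 13 1;0 0 0 0 -13 15 1;0 0 0 0 -14 17 1;0 0 0 0 -14 17 1;0 0 0 0 -14 17 1;0 0 0 0 -14 17 1"
}}

```text
time_s: 0.93
ee_pos: [0.5499, 0.1693, 0.3442]
eef_rot: [-1.571, 0.002, -0.0]
force: [0.0, -1.0, -0.6]
grip_width: 0.0938
```

Run:
```python
from h import *
im,i=snap("wrist","w1"); print(get_obs()["ee_pos"],get_obs()["joint_vel"].max())
```

```text
[0.54989592 0.16904986 0.3442802 ] 0.0031372518974901236
```

View pics/w1.png

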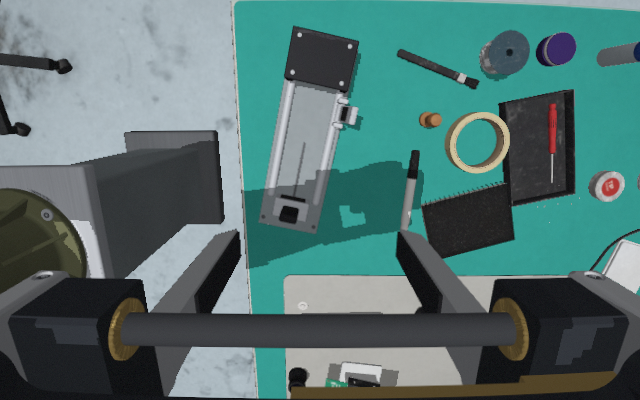

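The wrist view shows the whole cradle: hood top corners near (292,26), (359,41), (347,94), (285,79), jaw-end plate corners (260,220), (318,234), jaw grip (289,213), bar leaning at (348,115). The brick is hidden behind the gripper. I'll compute the cradle frame, and the brick from the scene image.

Run:
```python
from h import *
np.set_printoptions(precision=4,suppress=True)
im=cv2.imread("pics/w1.png");p=np.load("pics/w1.npy");i=cam("wrist",dict(ee_pos=p[:3],eef_rot=p[3:]))
hs=cv2.cvtColor(im,cv2.COLOR_BGR2HSV)
# hood: dark blob
dk=((hs[:,:,2]<75)).astype(np.uint8)[15:110,270:370]; 
dk[:, :]=cv2.morphologyEx(dk,cv2.MORPH_CLOSE,np.ones((7,7)));dk=cv2.morphologyEx(dk,cv2.MORPH_OPEN,np.ones((9,9)))
c=max(cv2.findContours(dk,0,1)[0],key=cv2.contourArea); print("hood rect",cv2.boxPoints(cv2.minAreaRect(c))+[270,15],cv2.minAreaRect(c))
# bright screws on hood
g=cv2.cvtColor(im,cv2.COLOR_BGR2GRAY)
sc=[]
for (x,y) in [(301,34),(349,46),(292,72),(340,84)]:
    w=g[y-5:y+6,x-5:x+6].astype(float);w=np.clip(w-110,0,None);Y,X=np.mgrid[-5:6,-5:6];sc.append((x+(w*X).sum()/w.sum(),y+(w*Y).sum()/w.sum()))
print(sc);S=onz(i,sc,.062)[:,:2];print(S)
P=onz(i,[(260,220),(318,234)],.012)[:,:2];print("plate",P,np.linalg.norm(P[1]-P[0]))
ps=[]
for (x,y) in [(263,216),(313,227)]:
    w=g[y-5:y+6,x-5:x+6].astype(float);w=np.clip(110-w,0,None);Y,X=np.mgrid[-5:6,-5:6];ps.append((x+(w*X).sum()/w.sum(),y+(w*Y).sum()/w.sum()))
Q=onz(i,ps,.012)[:,:2];print(ps,Q)
H=S.mean(0);J=Q.mean(0);v=H-J;L=np.linalg.norm(v);v/=L;print("hood ctr",H,"jaw end screws mid",J,"len",L,"yaw",np.arctan2(-v[0],v[1]))
print("yaw from screws",[np.arctan2(a[1],a[0]) for a in (S[1]-S[0],S[3]-S[2],Q[1]-Q[0])])
o=H-.1085*v; x=np.array([v[1],-v[0]])
print("origin",o,"plate corners in cradle",[((q-o)@x,(q-o)@v) for q in P])
for n,px,z in (("grip top",[(289,214)],.0895),):
    q=onz(i,px,z)[:,:2][0]-o;print(n,q@x,q@v)
# brick: white mask in scene
im=cv2.imread("pics/scene0.png");s=cam("scene")
m=(im.min(2)>165).astype(np.uint8);m[:185]=0;m[245:]=0;m[:,:345]=0;m[:,420:]=0
c=max(cv2.findContours(m,0,1)[0],key=cv2.contourArea);print("brick contour",cv2.contourArea(c),cv2.approxPolyDP(c,3,True)[:,0].tolist())
crop=cv2.resize(im[180:245,335:425],None,fx=7,fy=7,interpolation=cv2.INTER_CUBIC);cv2.imwrite("pics/c2.png",crop)
```

```text
hood rect [[282.5849  78.9586]
 [292.7989  25.8459]
 [359.5235  38.6776]
 [349.3096  91.7903]] ((51.05420684814453, 43.818115234375), (67.9472885131836, 54.08589172363281), 10.885525703430176)
[(np.float64(299.239010989011), np.float64(34.41575091575091)), (np.float64(349.406582768635), np.float64(45.969022265246856)), (np.float64(292.13257575757575), np.float64(71.73011363636364)), (np.float64(341.09863588667366), np.float64(82.82686253934942))]
[[0.5253 0.3458]
 [0.5921 0.3314]
 [0.515  0.2988]
 [0.5817 0.2843]]
plate [[0.4519 0.0694]
 [0.5498 0.0441]] 0.10105820025132255
[(np.float64(262.23364485981307), np.float64(215.90044697277528)), (np.float64(313.63925925925923), np.float64(227.15037037037038))] [[0.456  0.0767]
 [0.5424 0.0566]]
hood ctr [0.5535 0.3151] jaw end screws mid [0.4992 0.0666] len 0.2543188679563485 yaw -0.2152781273764595
yaw from screws [np.float64(-0.21244210931128596), np.float64(-0.214117120850523), np.float64(-0.22899575980156092)]
origin [0.5304 0.2091] plate corners in cradle [(np.float64(-0.046803625459428656), np.float64(-0.15320639549860818)), (np.float64(0.054183429887472136), np.float64(-0.1569977660157703))]
grip top 0.0009625496589011805 -0.10610701490512311
brick contour 2275.5 [[345, 185], [345, 212], [349, 203], [399, 233], [409, 221], [409, 228], [399, 238], [368, 223], [403, 244], [409, 244], [419, 233], [419, 195], [404, 204], [398, 199], [405, 191], [391, 190], [396, 199], [381, 205], [381, 185]]
```

View pics/c2.png

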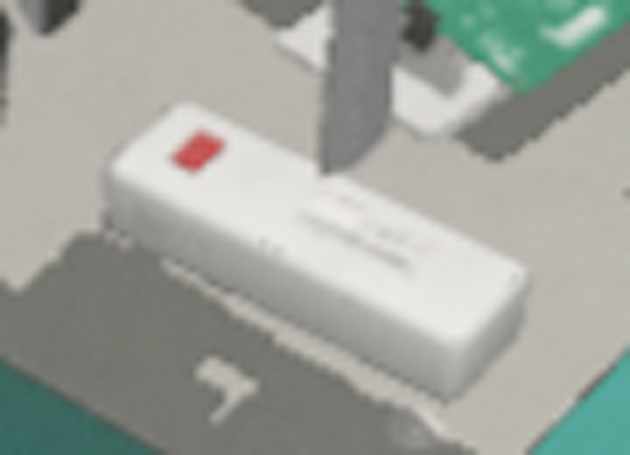

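The brick top's corners in the crop: (106,168), (190,101), (530,270), (452,345). Converting.

Run:
```python
from h import *
np.set_printoptions(precision=4,suppress=True)
s=cam("scene");c=np.array([(106,168),(190,101),(530,270),(452,345)])/7+[335,180]-.4
P=onz(s,c,.041)[:,:2];print(P,P.mean(0));
a=(P[2]+P[3]-P[0]-P[1])/2;b=(P[1]+P[2]-P[0]-P[3])/2
print("len",np.linalg.norm(a),np.degrees(np.arctan2(a[1],a[0])),"wid",np.linalg.norm(b),np.degrees(np.arctan2(b[1],b[0])))
```

```text
[[ 0.6585 -0.1068]
 [ 0.6571 -0.1551]
 [ 0.514  -0.1558]
 [ 0.5149 -0.1084]] [ 0.5861 -0.1315]
len 0.14337319914689092 -179.55083766407347 wid 0.047870720361341705 -91.32608012763775
```

Request:
{"api": "send_rows", "payload": {
  "series": "0 1.4 0 0.4 0.5 -3 0.6;0 2.8 0 0.7 1.5 -6 0.6;0 4.2 0 1.1 3 -9 0.6;0 5.6 0 1.4 5 -12 0.6;0 7 0 1.8 7 -15.5 0.6;0 8.4 0 2.2 9 -19 0.6;0 9.8 0 2.6 11 -22.5 0.6;0 11.2 0 3 13 -26 0.6;0 12.6 0 3.4 14.4 -29 0.6;0 14 0 3.6 14.4 -30.1 0.6"
}}

```text
time_s: 1.82
ee_pos: [0.584, -0.1354, 0.1972]
eef_rot: [-1.576, 0.003, -1.232]
force: [0.5, 0.1, -1.3]
grip_width: 0.0757
```

Request:
{"api": "send_rows", "payload": {
  "series": "0 1.4 0 0 0 0 0.6;0 2.8 0 0 0 0 0.6;0 4 0 0 0 0 0.6;0 4 0 0 0 0 0.6;0 4 0 0 0 0 0.6;0 4 0 0 0 0 0.6;0 4 0 0 0 0 0.6;0 4 0 0 0 0 0.6;0 4 0 0 0 0 0.6;0 4 0 0 0 0 0.6"
}}

```text
time_s: 2.65
ee_pos: [0.586, -0.131, 0.2015]
eef_rot: [-1.571, -0.0, -1.57]
force: [-0.7, 0.3, 0.7]
grip_width: 0.0753
```

Run:
```python
from h import *
im,i=snap("wrist","w2"); o=get_obs();print(o["ee_pos"],o["eef_rot"])
```

```text
[ 0.58597791 -0.13096933  0.20142259] [-1.57082051e+00  7.80628412e-06 -1.57025144e+00]
```

View pics/w2.png

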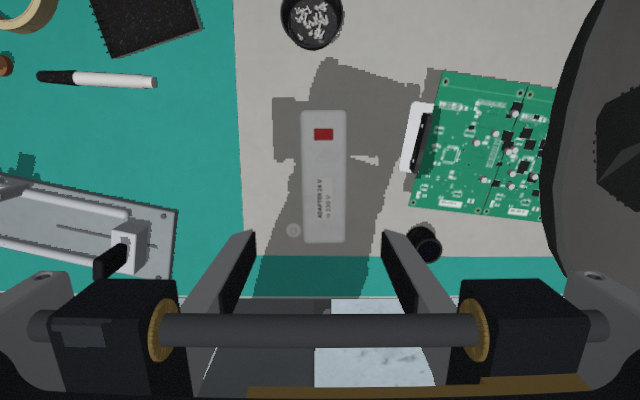

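The brick is clear in the wrist view: top from about (302,111) to (345,243), nearly square with the image; cup at (312,20), loupe at (425,243).

Run:
```python
from h import *
np.set_printoptions(precision=4,suppress=True)
im=cv2.imread("pics/w2.png");p=np.load("pics/w2.npy");i=cam("wrist",dict(ee_pos=p[:3],eef_rot=p[3:]))
hs=cv2.cvtColor(im,cv2.COLOR_BGR2HSV)
g=cv2.GaussianBlur(cv2.cvtColor(im,cv2.COLOR_BGR2GRAY),(3,3),0).astype(int)
for r in (140,165,190,215): print(r,g[r,294:354].tolist()[:16],g[r,336:356].tolist())
print(g[100:120,335].tolist(),g[234:250,335].tolist())
P=onz(i,[(302.5,111),(343.5,111),(345,242),(303,242)],.041)[:,:2];print(P,P.mean(0),P[0]-P[3],P[1]-P[2],P[0]-P[1],P[3]-P[2])
print("loupe",onz(i,[(425,243)],.02),"jaw grip top",onz(i,[(100,278),(127,252)],.0895))
```

```text
140 [100, 100, 101, 102, 101, 103, 111, 124, 135, 141, 144, 146, 147, 148, 147, 147] [147, 147, 147, 147, 147, 147, 144, 141, 135, 125, 111, 101, 99, 100, 100, 101, 101, 100, 100, 101]
165 [140, 123, 106, 99, 100, 100, 104, 113, 126, 135, 140, 143, 145, 146, 146, 145] [146, 146, 146, 146, 146, 145, 144, 141, 134, 122, 110, 101, 100, 100, 101, 101, 101, 101, 101, 101]
190 [101, 101, 101, 101, 100, 99, 101, 108, 119, 129, 135, 138, 140, 141, 142, 142] [142, 143, 143, 143, 143, 142, 140, 137, 130, 119, 108, 102, 100, 101, 101, 101, 101, 102, 102, 101]
215 [100, 100, 100, 100, 100, 101, 100, 101, 109, 121, 130, 135, 138, 140, 140, 141] [142, 142, 142, 142, 142, 140, 137, 133, 126, 114, 103, 99, 100, 101, 101, 101, 101, 101, 101, 101]
[100, 100, 100, 99, 99, 99, 99, 100, 100, 109, 125, 137, 142, 145, 146, 147, 147, 147, 146, 146] [141, 141, 141, 141, 141, 140, 137, 131, 119, 106, 100, 99, 99, 99, 98, 98]
[[ 0.6639 -0.1146]
 [ 0.6639 -0.1567]
 [ 0.5193 -0.1613]
 [ 0.5193 -0.1133]] [ 0.5916 -0.1365] [ 0.1445 -0.0013] [0.1446 0.0046] [-0.      0.0421] [0.    0.048]
loupe [[ 0.5088 -0.2611  0.02  ]] jaw grip top [[0.4983 0.0964 0.0895]
 [0.5282 0.062  0.0895]]
```

Request:
{"api": "send_rows", "payload": {
  "series": "0 0 0 0.3 2 0.3 0.6;0 0 0 0.6 5 0.5 0.6;0 0 0 0.6 8 0.5 0.6;0 0 0 0.6 11 0.5 0.6;0 0 0 0.6 14 0.5 0.6;0 0 0 0.6 16 0.5 0.6;0 0 0 0.6 17.4 0.5 0.6;0 0 0 0.6 17.9 0.5 0.6;0 0 0 0.6 17.9 0.5 0.6;0 0 0 0.6 17.9 0.5 0",
  "newtons": 20
}}

```text
time_s: 3.53
ee_pos: [0.5914, -0.1371, 0.0232]
eef_rot: [-1.57, -0.0, -1.571]
force: [0.5, 0.3, -0.7]
grip_width: 0.0712
```

Request:
{"api": "send_rows", "payload": {
  "series": "0 0 0 0 0 0 -0.3;0 0 0 0 0 0 -0.3;0 0 0 0 0 0 -0.3;0 0 0 0 0 0 -0.3;0 0 0 0 -0.2 0 -0.3;0 0 0 0 -1 0 -0.3;0 0 0 0 -3 0 -0.3;0 0 0 0 -5 0 -0.3;0 0 0 0 -7 0 -0.3;0 0 0 0 -8 0 -0.3",
  "newtons": 20
}}

```text
time_s: 4.37
ee_pos: [0.5917, -0.1372, 0.1054]
eef_rot: [-1.568, -0.001, -1.571]
force: [1.1, 0.4, -2.1]
grip_width: 0.0497
```

Request:
{"api": "send_rows", "payload": {
  "series": "0 -1 0 -1 -2 -0.2 -0.3;0 -2.4 0 -4 -4 -0.8 -0.3;0 -3.8 0 -7.5 -6 -1.5 -0.3;0 -5.2 0 -11 -8 -2.2 -0.3;0 -6.6 0 -14.5 -9 -3 -0.3;0 -8 0 -18 -9.5 -3.6 -0.3;0 -9.4 0 -21.5 -9.5 -4.3 -0.3;0 -10.8 0 -25 -9.5 -5 -0.3;0 -12.2 0 -28.5 -9.5 -5.8 -0.3;0 -13.6 0 -31 -9.5 -6.4 -0.3"
}}

```text
time_s: 5.2
ee_pos: [0.5259, 0.1755, 0.1974]
eef_rot: [-1.571, 0.0, -0.377]
force: [1.0, -0.5, -2.6]
grip_width: 0.0501
```

```bash
cat > go.py <<'E'
# shift/turn in tool units to reach TCP position + yaw (tool down)
from h import *
import sys
x,y,z,yaw=map(float,sys.argv[1:5]);o=get_obs();R=Ro.from_euler("xyz",o["eef_rot"])
T=Ro.from_euler("xyz",[-np.pi/2,0,yaw])
print("turn",np.round((R.inv()*T).as_rotvec(degrees=True)/5,2),"cm",np.round(R.inv().apply(np.array([x,y,z])-o["ee_pos"])*100,2),o["ee_pos"].round(4),o["force"].round(1),o["grip_width"].round(4))
E
python3 go.py .5257 .1895 .2 -.2145
```

```text
Traceback (most recent call last):
  File "go.py", line 6, in <module>
    print("turn",np.round((R.inv()*T).as_rotvec(degrees=True)/5,2),"cm",np.round(R.inv().apply(np.array([x,y,z])-o["ee_pos"])*100,2),o["ee_pos"].round(4),o["force"].round(1),o["grip_width"].round(4))
                                                                                                                                                                              ^^^^^^^^^^^^^^^^^^^^^
AttributeError: 'float' object has no attribute 'round'
```

Request:
{"api": "send_rows", "payload": {
  "series": "0 -1 0 -0.4 0 0.8 -0.3;0 -1.94 0 -0.8 0 1.5 -0.3;0 -1.94 0 -0.8 0 1.5 -0.3;0 -1.94 0 -0.8 0 1.5 -0.3;0 -1.94 0 -0.8 0 1.5 -0.3;0 -1.94 0 -0.8 0 1.5 -0.3;0 -1.94 0 -0.8 0 1.5 -0.3;0 -1.94 0 -0.8 0 1.5 -0.3;0 -1.94 0 -0.8 0 1.5 -0.3;0 -1.94 0 -0.8 0 1.5 -0.3"
}}

```text
time_s: 6.03
ee_pos: [0.5252, 0.1897, 0.1975]
eef_rot: [-1.571, 0.0, -0.215]
force: [0.3, 0.6, -2.9]
grip_width: 0.05
```

```bash
sed -i 's/o\["grip_width"\].round(4)/o["grip_width"],o["eef_rot"].round(3)/' go.py; python3 go.py .5257 .1895 .2 -.2145; python3 -c "
from h import *
snap('wrist','w3')"
```

```text
turn [ 0.   -0.01 -0.  ] cm [ 0.05 -0.25 -0.01] [0.5252 0.1897 0.1975] [ 0.3  0.6 -2.9] 0.05001426722119405 [-1.571  0.    -0.215]
```

View pics/w3.png

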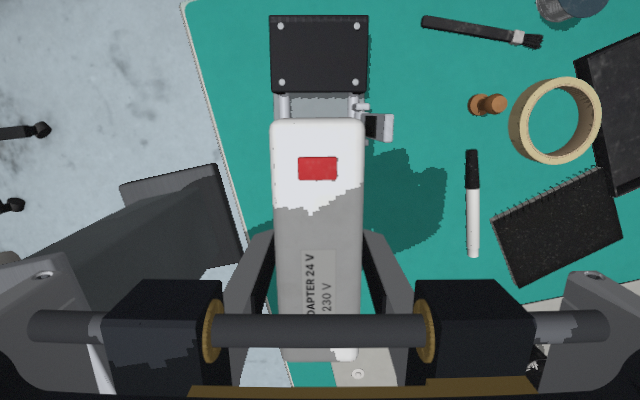

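The brick is held straight and aligned with the cradle: hood screws at about (280,26), (357,26), (281,82), (357,82), brick centre column about 318. I'll re-check the hood position.

```bash
python3 - <<'E'
from h import *
np.set_printoptions(precision=4,suppress=True)
im=cv2.imread("pics/w3.png");p=np.load("pics/w3.npy");i=cam("wrist",dict(ee_pos=p[:3],eef_rot=p[3:]))
g=cv2.cvtColor(im,cv2.COLOR_BGR2GRAY);sc=[]
for (x,y) in [(280,26),(357,26),(281,82),(357,82)]:
    w=g[y-6:y+7,x-6:x+7].astype(float);w=np.clip(w-100,0,None);Y,X=np.mgrid[-6:7,-6:7];sc.append((x+(w*X).sum()/w.sum(),y+(w*Y).sum()/w.sum()))
S=onz(i,sc,.062)[:,:2];H=S.mean(0)
print(sc,S,H,"yaw",[np.arctan2(a[1],a[0]) for a in (S[1]-S[0],S[3]-S[2])])
ya=-.2145;u=np.array([np.cos(ya),np.sin(ya)]);v=np.array([-u[1],u[0]])
o=H-.1085*v;print("origin",o)
print("front hood top edge y",[((q-o)@u,(q-o)@v) for q in onz(i,[(271,93),(367,93)],.062)[:,:2]])
r=p[:2]-o;print("tcp in cradle",r@u,r@v)
t=o-.02*v;print("target",t)
E
python3 go.py .5257 .1895 .2 -.2145
```

```text
[(np.float64(280.1686274509804), np.float64(25.52235294117647)), (np.float64(356.3608992372541), np.float64(25.46607788036933)), (np.float64(281.55014095851794), np.float64(81.70479258960934)), (np.float64(354.91319444444446), np.float64(81.6171875))] [[0.5251 0.3461]
 [0.5921 0.3315]
 [0.5148 0.2988]
 [0.5816 0.2842]] [0.5534 0.3152] yaw [np.float64(-0.21533141828637417), np.float64(-0.21505623314291553)]
origin [0.5303 0.2092]
front hood top edge y [(np.float64(-0.044473616431832265), np.float64(0.07423641663341975)), (np.float64(0.045783762720646624), np.float64(0.07408696345629))]
tcp in cradle -0.0008311026082567625 -0.020062028502725048
target [0.5261 0.1896]
turn [-0.   -0.01 -0.  ] cm [ 0.05 -0.26 -0.02] [0.5252 0.1898 0.1974] [-0.8  0.5 -2.4] 0.04955656398279612 [-1.571  0.    -0.215]
```

Request:
{"api": "send_rows", "payload": {
  "series": "0 0 0 0.1 2 0 -0.3;0 0 0 0.1 5 0 -0.3;0 0 0 0.1 8 0 -0.3;0 0 0 0.1 11 0 -0.3;0 0 0 0.1 13 0 -0.3;0 0 0 0.1 14.5 0 -0.3;0 0 0 0.1 15.5 0 -0.3;0 0 0 0.1 16.2 0 -0.3;0 0 0 0.1 16.6 0 -0.3;0 0 0 0.1 16.6 0 -0.3"
}}

```text
time_s: 6.92
ee_pos: [0.5262, 0.1897, 0.0313]
eef_rot: [-1.571, 0.0, -0.215]
force: [-0.6, 0.1, -2.6]
grip_width: 0.0496
```

```bash
python3 go.py .5261 .1896 .03 -.2145
```

```text
turn [ 0. -0. -0.] cm [-0.01  0.13 -0.01] [0.5262 0.1897 0.0313] [-0.6  0.1 -2.6] 0.04959828703268181 [-1.571  0.    -0.215]
```

Lower the last 1 mm, open a little and retreat upward.

Request:
{"api": "send_rows", "payload": {
  "series": "0 0 0 0 0.1 0 -0.3;0 0 0 0 0.1 0 -0.3;0 0 0 0 0.1 0 0.25;0 0 0 0 0.1 0 0.35;0 0 0 0 0.1 0 0.35;0 0 0 0 0.1 0 0.35;0 0 0 0 0.1 0 0.35;0 0 0 0 0 0 0.35;0 0 0 0 -1 0 0.35;0 0 0 0 -2 0 0.35"
}}

```text
time_s: 7.75
ee_pos: [0.526, 0.1896, 0.0521]
eef_rot: [-1.571, 0.001, -0.215]
force: [-0.1, 1.2, 0.7]
grip_width: 0.0632
```

Request:
{"api": "send_rows", "payload": {
  "series": "0 0 0 0 -2 0 0.35;0 0 0 0 -5 0 0.35;0 0 0 0 -8 0 0.35;0 0 0 0 -11 -2 0.35;0 0 0 0 -13 -4 0.35;0 0 0 0 -13 -7 0.35;0 0 0 0 -13 -9 0.35;0 0 0 0 -13 -10.3 0.35;0 0 0 0 -13 -10.3 0.35;0 0 0 0 -13 -10.3 0.35"
}}

```text
time_s: 8.58
ee_pos: [0.5044, 0.0891, 0.182]
eef_rot: [-1.57, -0.001, -0.216]
force: [0.5, 0.1, 0.1]
grip_width: 0.0637
```

```bash
python3 go.py .5261 .1896 .03 -.2145; python3 -c "
from h import *
snap('wrist','w4')"
```

```text
turn [-0.   -0.01  0.01] cm [-0.04 15.21 10.28] [0.5044 0.0891 0.182 ] [0.5 0.1 0.1] 0.06366876893198956 [-1.57e+00 -1.00e-03 -2.16e-01]
```

View pics/w4.png

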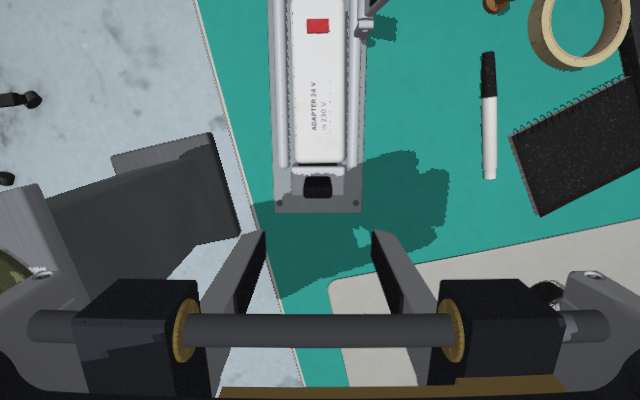

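The brick lies between the rails with the jaw just behind it (grip at (318,187), brick rear edge row 163). Now close the fingers and go down behind the grip plate.

Request:
{"api": "send_rows", "payload": {
  "series": "0 0 0 0 0 -2 -1;0 0 0 0 0 -3.2 -1;0 0 0 0 2 -3.2 -1;0 0 0 0 4 -3.2 -1;0 0 0 0 6 -3.2 -1;0 0 0 0 8 -3.2 -1;0 0 0 0 10 -3.2 -1;0 0 0 0 11.5 -3.2 -1;0 0 0 0 11.8 -3.2 -1;0 0 0 0 11.8 -3.2 -1"
}}

```text
time_s: 9.47
ee_pos: [0.4971, 0.0581, 0.0628]
eef_rot: [-1.571, 0.002, -0.214]
force: [0.2, -0.2, 0.4]
grip_width: 0.0013
```

Request:
{"api": "send_rows", "payload": {
  "series": "0 0 0 0 0 0 -1;0 0 0 0 0 0.1 -1;0 0 0 0 0 0.2 -1;0 0 0 0 0 0.3 -1;0 0 0 0 0 0.5 -1;0 0 0 0 0 0.7 -1;0 0 0 0 0 0.9 -1;0 0 0 0 0 1.1 -1;0 0 0 0 0 1.3 -1;0 0 0 0 0 1.5 -1"
}}

```text
time_s: 10.3
ee_pos: [0.5007, 0.0727, 0.0634]
eef_rot: [-1.571, 0.0, -0.215]
force: [-1.0, -0.4, 0.1]
grip_width: 0.0003
```

```bash
cat > f.py <<'E'
from h import *
o=get_obs();v=np.array([.2129,.9771]);u=np.array([.9771,-.2129]);r=o["ee_pos"][:2]-[.5303,.2092]
print("cradle x,y,z mm",(np.r_[r@u,r@v,o["ee_pos"][2]]*1e3).round(1),"Fy,Fx,Fz",(o["force"][:2]@v).round(2),(o["force"][:2]@u).round(2),o["force"][2].round(2),"w",round(o["grip_width"],4),"t",o["time_s"])
E
python3 f.py
```

```text
cradle x,y,z mm [ 1.000e-01 -1.397e+02  6.340e+01] Fy,Fx,Fz -0.63 -0.91 0.12 w 0.0003 t 10.3
```

Request:
{"api": "send_rows", "payload": {
  "series": "0 0 0 0 0 0.1 -1;0 0 0 0 0 0.2 -1;0 0 0 0 0 0.3 -1;0 0 0 0 0 0.4 -1;0 0 0 0 0 0.5 -1;0 0 0 0 0 0.6 -1;0 0 0 0 0 0.7 -1;0 0 0 0 0 0.8 -1;0 0 0 0 0 0.9 -1;0 0 0 0 0 1 -1"
}}

```text
time_s: 11.13
ee_pos: [0.5027, 0.0823, 0.0634]
eef_rot: [-1.571, 0.0, -0.215]
force: [-0.5, -1.0, 0.8]
grip_width: 0.0002
```

Request:
{"api": "send_rows", "payload": {
  "series": "0 0 0 0 0 0.1 -1;0 0 0 0 0 0.2 -1;0 0 0 0 0 0.3 -1;0 0 0 0 0 0.4 -1;0 0 0 0 0 0.5 -1;0 0 0 0 0 0.6 -1;0 0 0 0 0 0.7 -1;0 0 0 0 0 0.8 -1;0 0 0 0 0 0.9 -1;0 0 0 0 0 1 -1"
}}

```text
time_s: 11.97
ee_pos: [0.5047, 0.091, 0.0635]
eef_rot: [-1.573, 0.0, -0.215]
force: [-3.2, -10.3, 2.6]
grip_width: 0.0003
```

```bash
python3 f.py
```

```text
cradle x,y,z mm [ 1.00e-01 -1.21e+02  6.35e+01] Fy,Fx,Fz -10.76 -0.96 2.64 w 0.0003 t 11.9667
```

Request:
{"api": "send_rows", "payload": {
  "series": "0 0 0 0 0 0.1 -1;0 0 0 0 0 0.2 -1;0 0 0 0 0 0.3 -1;0 0 0 0 0 0.4 -1;0 0 0 0 0 0.5 -1;0 0 0 0 0 0.6 -1;0 0 0 0 0 0.7 -1;0 0 0 0 0 0.8 -1;0 0 0 0 0 0.9 -1;0 0 0 0 0 1 -1"
}}

```text
time_s: 12.8
ee_pos: [0.5067, 0.1008, 0.0635]
eef_rot: [-1.573, 0.001, -0.215]
force: [-3.1, -8.6, 3.5]
grip_width: 0.0006
```

```bash
python3 f.py;  python3 -c "
from h import *
snap('wrist','w5')"
```

```text
cradle x,y,z mm [ 1.00e-01 -1.11e+02  6.35e+01] Fy,Fx,Fz -9.06 -1.24 3.48 w 0.0006 t 12.8
```

View pics/w5.png

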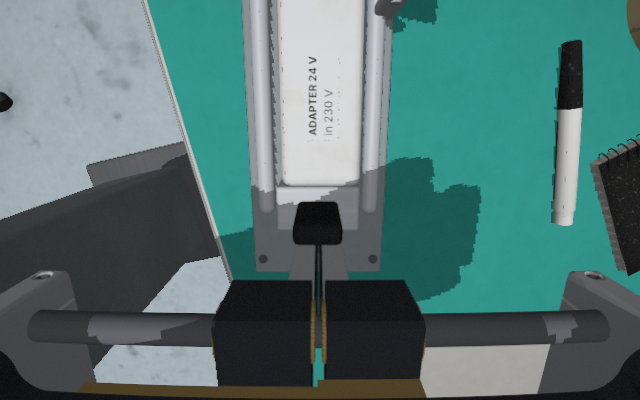

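Jaw and brick rear touch or nearly so (edge at row ~186, column 318).

Run:
```python
from h import *
u=np.array([.9771,-.2129]);v=np.array([.2129,.9771])
for f,px,z in (("w5",[(280,186),(358,186)],.048),("w5",[(278,188),(355,188)],.042),("w4",[(296,163),(341,163)],.048),("w4",[(293,168),(343,168)],.042)):
    p=np.load(f"pics/{f}.npy");i=cam("wrist",dict(ee_pos=p[:3],eef_rot=p[3:]))
    print(f,z,[((q[:2]-[.5303,.2092])@np.c_[u,v]*1e3).round(1) for q in onz(i,px,z)])
```

```text
w5 0.048 [array([-23.4, -78.8]), array([ 25.4, -78.9])]
w5 0.042 [array([-25.5, -81.5]), array([ 24.2, -81.6])]
w4 0.048 [array([-20.9, -94.7]), array([ 23.4, -94.8])]
w4 0.042 [array([ -24.4, -100.7]), array([  26. , -100.9])]
```

Request:
{"api": "send_rows", "payload": {
  "series": "0 0 0 0 0 0.1 -1;0 0 0 0 0 0.2 -1;0 0 0 0 0 0.25 -1;0 0 0 0 0 0.3 -1;0 0 0 0 0 0.35 -1;0 0 0 0 0 0.4 -1;0 0 0 0 0 0.45 -1;0 0 0 0 0 0.5 -1;0 0 0 0 0 0.55 -1;0 0 0 0 0 0.6 -1"
}}

```text
time_s: 13.68
ee_pos: [0.508, 0.1067, 0.0634]
eef_rot: [-1.573, 0.001, -0.215]
force: [-3.6, -8.8, 2.8]
grip_width: 0.0004
```

Request:
{"api": "send_rows", "payload": {
  "series": "0 0 0 0 0 0.03 -1;0 0 0 0 0 0.06 -1;0 0 0 0 0 0.09 -1;0 0 0 0 0 0.12 -1;0 0 0 0 0 0.15 -1;0 0 0 0 0 0.18 -1;0 0 0 0 0 0.21 -1;0 0 0 0 0 0.24 -1;0 0 0 0 0 0.27 -1;0 0 0 0 0 0.3 -1"
}}

```text
time_s: 14.52
ee_pos: [0.5087, 0.1096, 0.0635]
eef_rot: [-1.573, 0.0, -0.215]
force: [-2.8, -8.8, 4.2]
grip_width: 0.0005
```

```bash
python3 f.py
```

```text
cradle x,y,z mm [ 1.000e-01 -1.019e+02  6.350e+01] Fy,Fx,Fz -9.2 -0.83 4.23 w 0.0005 t 14.5167
```

Request:
{"api": "send_rows", "payload": {
  "series": "0 0 0 0 0 0.02 -1;0 0 0 0 0 0.04 -1;0 0 0 0 0 0.06 -1;0 0 0 0 0 0.08 -1;0 0 0 0 0 0.1 -1;0 0 0 0 0 0.12 -1;0 0 0 0 0 0.14 -1;0 0 0 0 0 0.16 -1;0 0 0 0 0 0.18 -1;0 0 0 0 0 0.2 -1"
}}

```text
time_s: 15.35
ee_pos: [0.5091, 0.1115, 0.0634]
eef_rot: [-1.573, 0.001, -0.215]
force: [-2.4, -9.8, 3.0]
grip_width: 0.0004
```

Request:
{"api": "send_rows", "payload": {
  "series": "0 0 0 0 0 0.02 -1;0 0 0 0 0 0.04 -1;0 0 0 0 0 0.06 -1;0 0 0 0 0 0.08 -1;0 0 0 0 0 0.1 -1;0 0 0 0 0 0.12 -1;0 0 0 0 0 0.14 -1;0 0 0 0 0 0.16 -1;0 0 0 0 0 0.18 -1;0 0 0 0 0 0.2 -1"
}}

```text
time_s: 16.18
ee_pos: [0.5095, 0.1135, 0.0635]
eef_rot: [-1.573, 0.0, -0.215]
force: [-3.5, -9.2, 3.8]
grip_width: 0.0004
```

Request:
{"api": "send_rows", "payload": {
  "series": "0 0 0 0 0 0.02 -1;0 0 0 0 0 0.04 -1;0 0 0 0 0 0.06 -1;0 0 0 0 0 0.08 -1;0 0 0 0 0 0.1 -1;0 0 0 0 0 0.12 -1;0 0 0 0 0 0.14 -1;0 0 0 0 0 0.16 -1;0 0 0 0 0 0.18 -1;0 0 0 0 0 0.2 -1"
}}

```text
time_s: 17.02
ee_pos: [0.5098, 0.115, 0.0635]
eef_rot: [-1.573, 0.001, -0.215]
force: [-4.3, -13.1, 5.5]
grip_width: 0.0006
```

Request:
{"api": "send_rows", "payload": {
  "series": "0 0 0 0 0 0.02 -1;0 0 0 0 0 0.04 -1;0 0 0 0 0 0.06 -1;0 0 0 0 0 0.08 -1;0 0 0 0 0 0.1 -1;0 0 0 0 0 0.12 -1;0 0 0 0 0 0.14 -1;0 0 0 0 0 0.16 -1;0 0 0 0 0 0.18 -1;0 0 0 0 0 0.2 -1"
}}

```text
time_s: 17.85
ee_pos: [0.5102, 0.1167, 0.0635]
eef_rot: [-1.574, 0.001, -0.215]
force: [-4.3, -14.7, 5.3]
grip_width: 0.0002
```

Contact felt: the force rose from about 9.5 to about 15.3 N with some 3 mm of travel, inside the spring range. Stop, back off and lift.

Request:
{"api": "send_rows", "payload": {
  "series": "0 0 0 0 0 -0.2 -1;0 0 0 0 0 -0.8 -1;0 0 0 0 0 -1.8 -1;0 0 0 0 -2 -2 -1;0 0 0 0 -5 -2 -1;0 0 0 0 -8 -2 -1;0 0 0 0 -11 -2 -1;0 0 0 0 -13 -2 -1;0 0 0 0 -14 -2 -1;0 0 0 0 -14 -2 -1"
}}

```text
time_s: 18.68
ee_pos: [0.507, 0.0985, 0.2052]
eef_rot: [-1.57, -0.003, -0.215]
force: [-0.2, -0.6, -0.1]
grip_width: 0.0006
```

Request:
{"api": "send_rows", "payload": {
  "series": "0 1.4 0 1 0 1 -1;0 2.8 0 2 0 3 -1;0 4.2 0 3 0 5 -1;0 5.6 0 4.5 0 7 -1;0 7 0 6 0 9 -1;0 8.4 0 7.5 0 11 -1;0 9.8 0 9 0 13 -1;0 11.2 0 10 0 15 -1;0 12.6 0 10 0 16 -1;0 14 0 10 0 16 -1"
}}

```text
time_s: 19.52
ee_pos: [0.6381, 0.2353, 0.2]
eef_rot: [-1.575, -0.0, -1.441]
force: [-0.5, 0.2, 0.3]
grip_width: 0.0006
```

```bash
python3 go.py .6376 .2319 .107 -1.7853
```

```text
turn [0.04 3.94 0.01] cm [ 0.32  9.3  -0.05] [0.6381 0.2353 0.2   ] [-0.5  0.2  0.3] 0.0006175016889806761 [-1.575 -0.    -1.441]
```

Request:
{"api": "send_rows", "payload": {
  "series": "0 1.4 0 0.3 0 0 -1;0 2.8 0 0.3 0 0 -1;0 4 0 0.3 0 0 -1;0 4 0 0.3 0 0 -1;0 4 0 0.3 0 0 -1;0 4 0 0.3 0 0 -1;0 4 0 0.3 0 0 -1;0 4 0 0.3 0 0 -1;0 4 0 0.3 0 0 -1;0 4 0 0.3 0 0 -1"
}}

```text
time_s: 20.35
ee_pos: [0.6385, 0.2309, 0.2034]
eef_rot: [-1.571, 0.0, -1.785]
force: [0.4, -0.3, -0.5]
grip_width: 0.0004
```

```bash
python3 go.py .6376 .2319 .107 -1.7853; python3 f.py; python3 -c "
from h import *
snap('wrist','w6');s,_=snap('scene','s6')
w=cv2.imread('pics/w6.png')
a=cv2.resize(s[225:395,215:415],(480,408),interpolation=cv2.INTER_CUBIC)
b=cv2.resize(w,(320,200))
c=np.zeros((408,800,3),np.uint8);c[:,:480]=a;c[:200,480:]=b;cv2.imwrite('pics/c6.png',c)"
```

```text
turn [-0.    0.01 -0.  ] cm [-0.08  9.64 -0.11] [0.6385 0.2309 0.2034] [ 0.4 -0.3 -0.5] 0.0004428286867902415 [-1.571  0.    -1.785]
cradle x,y,z mm [101.1  44.2 203.4] Fy,Fx,Fz -0.21 0.49 -0.45 w 0.0004 t 20.35
```

View pics/c6.png

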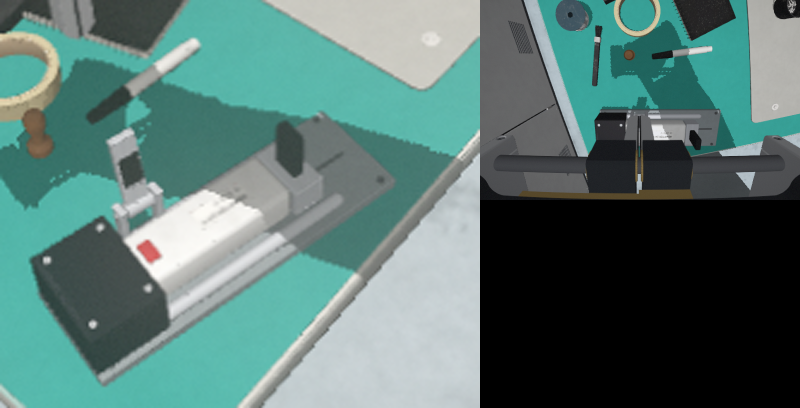

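The brick is in the hood's mouth with the jaw behind it, and the bar leans back at (125,170) in the crop. I'll lower the fingers outside the bar and push.

Request:
{"api": "send_rows", "payload": {
  "series": "0 0 0 0 2 0 -1;0 0 0 0 4 0 -1;0 0 0 0 6 0 -1;0 0 0 0 8 0 -1;0 0 0 0 9.2 0 -1;0 0 0 0 9.6 0 -1;0 0 0 0 9.6 0 -1;0 0 0 0 9.6 0 -1;0 0 0 0 9.6 -0.3 -1;0 0 0 0 9.6 -0.6 -1",
  "newtons": 40
}}

```text
time_s: 21.28
ee_pos: [0.6329, 0.2323, 0.1086]
eef_rot: [-1.569, 0.001, -1.786]
force: [-0.4, -0.0, -0.4]
grip_width: 0.0004
```

Request:
{"api": "send_rows", "payload": {
  "series": "0 0 0 0 0 -0.4 -1;0 0 0 0 0 -0.8 -1;0 0 0 0 0 -1.2 -1;0 0 0 0 0 -1.6 -1;0 0 0 0 0 -2 -1;0 0 0 0 0 -2.3 -1;0 0 0 0 0 -2.6 -1;0 0 0 0 0 -2.9 -1;0 0 0 0 0 -3.2 -1;0 0 0 0 0 -3.4 -1"
}}

```text
time_s: 22.12
ee_pos: [0.5995, 0.2394, 0.1078]
eef_rot: [-1.57, 0.0, -1.786]
force: [2.6, -1.0, 1.9]
grip_width: 0.0
```

```bash
python3 f.py
```

```text
cradle x,y,z mm [ 61.2  44.3 107.8] Fy,Fx,Fz -0.42 2.72 1.88 w 0.0 t 22.1167
```

Request:
{"api": "send_rows", "payload": {
  "series": "0 0 0 0 0 -0.4 -1;0 0 0 0 0 -0.8 -1;0 0 0 0 0 -1.3 -1;0 0 0 0 0.1 -1.85 -1;0 0 0 0 0.3 -2.5 -1;0 0 0 0 0.5 -3.1 -1;0 0 0 0 0.7 -3.5 -1;0 0 0 0 0.9 -3.9 -1;0 0 0 0 1.1 -4.2 -1;0 0 0 0 1.3 -4.5 -1"
}}

```text
time_s: 22.95
ee_pos: [0.5551, 0.2491, 0.0941]
eef_rot: [-1.571, -0.0, -1.785]
force: [1.6, -0.0, 2.0]
grip_width: 0.0003
```

```bash
python3 f.py
```

```text
cradle x,y,z mm [15.7 44.2 94.1] Fy,Fx,Fz 0.34 1.61 1.98 w 0.0003 t 22.95
```

Request:
{"api": "send_rows", "payload": {
  "series": "0 0 0 0 0.3 -0.3 -1;0 0 0 0 0.6 -0.6 -1;0 0 0 0 1 -0.9 -1;0 0 0 0 1.4 -1.1 -1;0 0 0 0 1.8 -1.3 -1;0 0 0 0 2.2 -1.5 -1;0 0 0 0 2.6 -1.7 -1;0 0 0 0 3 -1.8 -1;0 0 0 0 3.3 -1.9 -1;0 0 0 0 3.5 -1.9 -1"
}}

```text
time_s: 23.78
ee_pos: [0.5367, 0.253, 0.0589]
eef_rot: [-1.571, -0.0, -1.785]
force: [-0.2, 0.3, 2.0]
grip_width: 0.0003
```

Request:
{"api": "send_rows", "payload": {
  "series": "0 0 0 0 0.05 0 -1;0 0 0 0 0.1 0 -1;0 0 0 0 0.12 0 -1;0 0 0 0 0.15 0 -1;0 0 0 0 0.18 0 -1;0 0 0 0 0.2 0 -1;0 0 0 0 0.22 0 -1;0 0 0 0 0.24 0 -1;0 0 0 0 0.25 0 -1;0 0 0 0 0.25 0 -1"
}}

```text
time_s: 24.62
ee_pos: [0.5369, 0.2531, 0.0573]
eef_rot: [-1.571, 0.0, -1.785]
force: [-3.5, -0.1, 5.9]
grip_width: 0.0005
```

```bash
python3 f.py
```

```text
cradle x,y,z mm [-2.9 44.3 57.3] Fy,Fx,Fz -0.87 -3.41 5.89 w 0.0005 t 24.6167
```

Request:
{"api": "send_rows", "payload": {
  "series": "0 0 0 0 0.05 0 -1;0 0 0 0 0.05 0 -1;0 0 0 0 0.05 0 -1;0 0 0 0 0.05 0 -1;0 0 0 0 0.05 0 -1;0 0 0 0 0.05 0 -1;0 0 0 0 0.05 0 -1;0 0 0 0 0.05 0 -1;0 0 0 0 0.05 0 -1;0 0 0 0 0.05 0 -1"
}}

```text
time_s: 25.45
ee_pos: [0.537, 0.2531, 0.0572]
eef_rot: [-1.571, 0.0, -1.785]
force: [-5.3, -1.8, 10.1]
grip_width: 0.0006
```

Request:
{"api": "send_rows", "payload": {
  "series": "0 0 0 0 -1 0 -1;0 0 0 0 -3 0 -1;0 0 0 0 -6 0 -1;0 0 0 0 -9 0 -1;0 0 0 0 -12 -3 -1;0 0 0 0 -14 -6 -1;0 0 0 0 -15 -9 -1;0 0 0 0 -15 -11 -1;0 0 0 0 -15 -11 -1;0 0 0 0 -15 -11 -1"
}}

```text
time_s: 26.28
ee_pos: [0.4293, 0.2767, 0.2073]
eef_rot: [-1.569, 0.001, -1.784]
force: [0.9, 0.5, 0.1]
grip_width: 0.0004
```

```bash
python3 f.py; python3 -c "
from h import *
s,_=snap('scene','s7');w,_=snap('wrist','w7')
a=cv2.resize(s[225:395,215:415],(480,408),interpolation=cv2.INTER_CUBIC)
c=np.zeros((408,800,3),np.uint8);c[:,:480]=a;c[:200,480:]=cv2.resize(w,(320,200));cv2.imwrite('pics/c7.png',c)"
```

```text
cradle x,y,z mm [-113.1   44.5  207.3] Fy,Fx,Fz 0.69 0.74 0.09 w 0.0004 t 26.2833
```

View pics/c7.png

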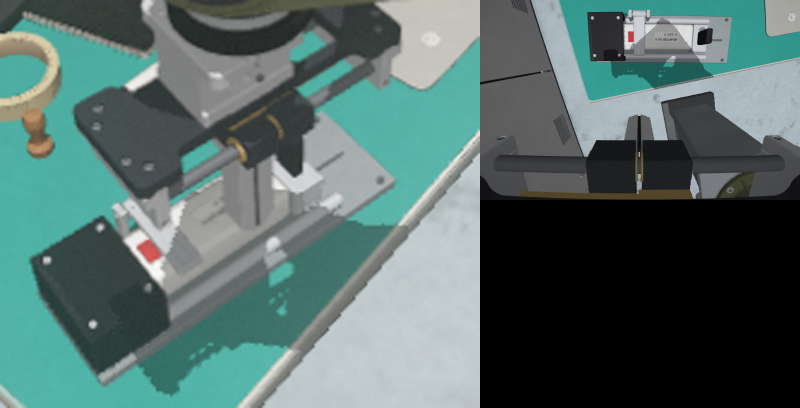

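The bar lies flat across the brick, with a firm stop felt at z 57 mm. The jaw is against the brick and the bystanders are untouched. Handing in.

```bash
python3 -c "
from station import *
print(get_obs()['joint_vel'].round(3)); print(hand_in())"
```

```text
[-0.007  0.015 -0.004  0.003  0.001  0.003]
the job is handed in; nothing more can be done
None
```

I laid the brick between the rails and let go. I then pushed the jaw up behind it with closed fingers until I felt the spring, backed off, folded the bar down and handed in at about 26 s. `hand_in()` gave no verdict.

- **Jaw and spring:** The push force rose from about 9.5 N of drag to 13.7 N and then 15.3 N, over about 3 mm of travel. Brick front was at about y = 86 mm, inside the 79–103 mm range. I estimate the spring is pressed in about 3 mm. The force rise, about 5.8 N, was larger than the 4.5 N that depth implies, so it may sit nearer its 5 mm limit. The jaw's drag (about 8 N) should hold it there, but I did not measure the contact force again after backing off.
- **Bar:** It met a firm stop, with the force rising to 10 N and no further movement, when the fingertips on its top were at z = 57 mm. That matches the bar folded flat.
- **Final pictures:** They show the bar across the brick, the brick in the hood's mouth with the jaw against it, and the arm clear of everything. The stamp looked undisturbed, and I noticed no bystander moved, but I did not measure their positions.
- **Disagreement:** The jaw seems to have started about 7 mm further forward than "fully back". This did no harm.

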